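# Change four carving blanks round into their own cradles

## Robot

A 6-joint arm with a two-finger parallel gripper is mounted at the origin on a cart in front of the work surface, level with it; the furniture and walls round the work are solid. World frame = base frame: x ahead of the robot, y to its left, z up, the work surface at z = 0. Lengths are in m, angles in rad, forces in N, time in s.
With the tool pointing down it reaches from about 0.4 to 0.825 m from the base axis. Payload 7 kg.
Tool frame: the origin (TCP) lies on the centre line of the jaws, within the pads' length; the fingertips stand 14 mm ahead of it and the grasp point (between the pads) lies 5 mm behind it; z points along the fingers, y is the line along which they close (so a half turn about z gives the same grasp; the last joint's range is limited). The gripper opens to 88 mm and grips with 3 to 60 N. Pads are 19 mm wide; open, the fingers measure 130 mm over their backs; the gripper's body (78 mm by 193 mm) begins 47 mm behind the grasp point.
Start: joints at [1.472, 0.359, 0.012, 0, -1.224, -0.288], TCP at [0.255, 0.625, 0.241] pointing down, gripper open.
Joint ranges: [-3.07, 3.07], [-1.43, 2.12], [-1.02, 1.25], [-3.03, 1.67], [-3.05, -0], [-3.03, 3.03]. Speed limits (rad/s): [2.39, 2.39, 3.01, 3.14, 3.14, 3.14].

## Interface

Orientations are given as [roll, pitch, yaw] about the fixed x, y, z axes, in that order (R = Rz(yaw) Ry(pitch) Rx(roll)).
In Python, from station import arm gives the robot as it stands.
- The arm moves only by the tool move_arm, never from a script. Its argument "rows" is a list of rows, each an object with "translation": the shift along the tool's x, y, z in cm, a list of three; "rot": the turn, a rotation vector about the tool's x, y, z in degrees, a list of three; "hand": the closure, from 0 (fully open) to 1 (shut). A call has 1 to 8 rows; each row is the pose to reach, as a shift and turn from the pose commanded when the call began, along the tool's axes at that moment; what a row does not reach only later rows make up. A row lasts 1/12 s, in which the tool goes at most 41.7 mm and 7.16 degrees, less where a joint would pass 70% of its speed; a pose out of reach is approached as far as the arm can. A call with a gripper value outside its range is refused whole. The fingers move at their own pace and stop on an object; "squeeze" is the grip in N (left out, the last holds). Time passes only in rows, so rows that repeat a pose let the fingers close. It gives the time, the measured TCP pose, the force, the opening and the grip force at its end, in the units of the state.
- arm.get_state(): the state, without advancing time (a new reading comes with each control period).
- arm.grab_frame(name): name is "side" or "top" or "wrist"; returns (picture, depth): 384x512x3 uint8, red, green, blue; 384x512 float32, m along the optical axis (not along the pixel's ray), 0 where there is no reading.
- arm.camera_params(name): a dict with "vfov" (degrees; the focal length in pixels is half the picture's height over the tangent of half this angle, whatever the lens; pixels are square), "cx", "cy" (the principal point, pixels), "position" and "orientation" of the camera in the world; the wrist camera has in their place "tool_from_camera" (4x4, takes a point from camera to tool coordinates, whose origin is the TCP and whose axes are the flange's). Camera axes: x right, y down, z forward; pixel columns grow to the right and rows downward; lengths in m; the calibration is good to about 2 mm. A picture is of the moment at which its call begins: read the wrist's pose just before it. camera_params takes no time and is no camera call.
- arm.job_done(): hands the job in; it is judged then, once.
Trained networks look in the newest picture that a camera, given by its name, has taken for a name from the list of things; names that differ only in an ending like _2 or _b are one class to them, and where a whole thing is asked for, a point or a joint stands for the part that bears it (a point fixed in the world has none). Each returns a list of dicts, best first, with "p" (0 to 1); they miss things now and then, are a little off and sometimes report something else, mostly with a low value. They report only what shows in the picture. A call takes as long as a camera call.
- arm.search_frame(label, camera): "point" ([x, y, z] in m, in the coordinates of the camera as it stood for that picture, good to about 4 mm: the middle of the surface that is visible of it).
- arm.pinpoint(label, camera): "point" ([x, y, z] in m, in the coordinates of the camera as it stood for that picture, good to about 4 mm: a listed point, or the origin of a listed thing).
The state is a dict: "t": time; "q": joint angles; "qd": joint speeds; "joint_efforts": joint torques, N m; "eef_pos": TCP position; "ee_rot": TCP orientation; "force": force on the tool from outside, world axes, zero at the start; "moment": the same for the moment, N m; "width": finger opening in m; "gripper_force": force on a finger pad.
Only numpy, scipy, OpenCV 4.12 (cv2) and the standard library are available. Lean on these libraries where they do the work, as an engineer would, in place of code of your own. Each camera call takes 0.05 s, during which the arm holds its last target. There are 200 camera calls.

## Task

The four wooden blanks on the bench have been left lying on top of the wrong carving cradles. Change them round so that each one lies flat, right down inside the cradle whose pocket was made to fit it, ready for carving; park a blank on the clear rubber mat whenever its cradle is still taken, and do not shift the yellow tape measure.

Things in the scene. Friction and masses are not known exactly. Their poses are not given: they have to be found in the camera images.
- billet: The billet: the thick pale spoon billet, 200 x 55 x 34 mm (0.13 to 0.27 kg). A plain solid wooden block; its origin is the centre of its underside, x along its length. At the start it lies flat on top of the fences (underside 18 mm above the bench) of one of the two short cradles (block's or slip's), lengthwise along it and over its middle.
- batten: The batten: the long slim pale strip, 230 x 32 x 20 mm (about 0.1 kg). A plain solid wooden block; its origin is the centre of its underside, x along its length. At the start it lies flat on top of the fences (underside 18 mm above the bench) of one of the two short cradles (block's or slip's), lengthwise along it and over its middle.
- block: The block: the short stubby pale offcut, 85 x 50 x 36 mm (about 0.08 kg). A plain solid wooden block; its origin is the centre of its underside, x along its length. At the start it lies flat on top of the fences (underside 18 mm above the bench) of one of the two long cradles (billet's or batten's), crosswise, about 68 mm from the cradle's middle on the robot's side.
- slip: The slip: the dark-brown flat offcut, 120 x 40 x 22 mm (about 0.07 kg). A plain solid wooden block; its origin is the centre of its underside, x along its length. At the start it lies flat on top of the fences (underside 18 mm above the bench) of one of the two long cradles (billet's or batten's), crosswise, about 68 mm from the cradle's middle on the robot's side.
- cradle_billet: The cradle for the billet: pocket 210 x 65 mm, outside 238 x 93 mm. Fixed plywood board 8 mm thick (its top is the cork-lined pocket floor) with wooden fences 14 mm wide on all four sides, their tops 18 mm above the bench. Each long fence has a 56 mm finger gap at its middle. Origin: centre of the board's underside; x along its length, pointing away from the robot within 0.13 rad.
- cradle_batten: The cradle for the batten: pocket 240 x 42 mm, outside 268 x 70 mm. Fixed plywood board 8 mm thick (its top is the cork-lined pocket floor) with wooden fences 14 mm wide on all four sides, their tops 18 mm above the bench. Each long fence has a 56 mm finger gap at its middle. Origin: centre of the board's underside; x along its length, pointing away from the robot within 0.13 rad.
- cradle_block: The cradle for the block: pocket 95 x 60 mm, outside 123 x 88 mm. Fixed plywood board 8 mm thick (its top is the cork-lined pocket floor) with wooden fences 14 mm wide on all four sides, their tops 18 mm above the bench. Each long fence has a 50 mm finger gap at its middle. Origin: centre of the board's underside; x along its length, pointing away from the robot within 0.13 rad.
- cradle_slip: The cradle for the slip: pocket 130 x 50 mm, outside 158 x 78 mm. Fixed plywood board 8 mm thick (its top is the cork-lined pocket floor) with wooden fences 14 mm wide on all four sides, their tops 18 mm above the bench. Each long fence has a 56 mm finger gap at its middle. Origin: centre of the board's underside; x along its length, pointing away from the robot within 0.13 rad.
- bench_mat: Black ribbed rubber mat, 110 x 190 x 3 mm, fixed flat on the bench on the robot's side of the cradles, clear at the start: a free place for a blank that has to wait. Origin at the centre of its underside, long side along its y.
- tape_rule: Yellow tape measure standing on the bench at the left front, beside the bench vise, loose, 90 x 32 x 62 mm, origin at the centre of its underside, x along its 90 mm length. To be left alone.

How it is judged:
By the outcome, as a careful person would: the job done as asked, in the order asked, and still so for the second after the job is handed in, with the robot touching nothing.
It also fails if it takes over 138 s, if anything falls off the work surface, if the arm or the gripper's body presses on something with over 40 N, if the wrist force passes 120 N, or if a joint passes its speed limit or range.

## Working session

There is one attempt and no reset: what is moved stays moved. The work goes in short steps, Python scripts to look and compute and a tool call to move; the robot and the scene stay as the last step left them, time stands still between calls to the robot, and variables do not carry over. Pictures are saved under pics/ and viewed, at most 14 in all, crops included, and the job is handed in when it is done.

Besides the shell and the picture viewer there is one more tool, called after "Call:" as name(argument=value, ...) on one line, values as JSON. move_arm: Moves the arm, as the interface text tells. Its arguments: {"type":"object","properties":{"rows":{"type":"array","items":{"type":"object","properties":{"translation":{"type":"array","items":{"type":"number"}},"rot":{"type":"array","items":{"type":"number"}},"hand":{"type":"number"}}}},"squeeze":{"type":"number"}},"required":["rows"]}

```bash
ls; mkdir -p pics
cat > h.py <<'E'
import numpy as np, cv2
from scipy.spatial.transform import Rotation as R
from station import arm
def cam(n):
    p=arm.camera_params(n); f=192/np.tan(np.radians(p["vfov"]/2)); return p,f
def pose(n):
    p,f=cam(n)
    if "tool_from_camera" in p:
        s=arm.get_state(); T=np.eye(4); T[:3,:3]=rot(s["ee_rot"]); T[:3,3]=s["eef_pos"]; return T@np.array(p["tool_from_camera"])
    T=np.eye(4); T[:3,:3]=rot(p["orientation"]); T[:3,3]=p["position"]; return T
def rot(o):
    o=np.array(o)
    return o if o.shape==(3,3) else R.from_euler("xyz",o).as_matrix()
def grab(n):
    T=pose(n); im,d=arm.grab_frame(n); p,f=cam(n)
    v,u=np.mgrid[:384,:512]
    P=np.stack([(u-p["cx"])/f*d,(v-p["cy"])/f*d,d],-1)@T[:3,:3].T+T[:3,3]
    P[d==0]=np.nan
    return im,d,P,T
E
python3 - <<'E'
from h import *
print(arm.get_state()); 
for n in("top","side","wrist"):print(n,arm.camera_params(n))
for n in("top","side"):
    im,d,P,T=grab(n); np.save(n+".npy",P); cv2.imwrite(f"pics/{n}0.png",im[...,::-1])
    for l in("billet","batten","block","slip","cradle_billet","cradle_batten","cradle_block","cradle_slip","bench_mat","tape_rule"):
        for r in arm.pinpoint(l,n)[:2]:print(n,l,round(r["p"],2),(T[:3,:3]@np.array(r["point"])+T[:3,3]).round(3))
E
```

```text
pics
{'t': 0.0, 'q': array([ 1.47209154e+00,  3.59388231e-01,  1.10758580e-02, -3.58363380e-04,
       -1.22409865e+00, -2.88090216e-01]), 'qd': array([-3.34243248e-04,  9.26183962e-04, -5.26989792e-04, -1.36088464e-03,
        9.78315586e-05, -1.10367779e-03]), 'joint_efforts': array([ 5.64721831e-04, -5.82716238e+01,  2.93055475e+01,  6.99728832e+00,
        6.95289214e-03, -1.73808612e-04]), 'eef_pos': array([0.25447639, 0.62469663, 0.23962772]), 'ee_rot': array([ 3.13994878e+00, -1.35813056e-04, -3.86916929e-01]), 'force': array([ 0.72700044, -1.18029848,  0.30225854]), 'moment': array([-0.02171073,  0.00931082,  0.02175279]), 'gripper_force': 0.0, 'width': 0.08771428409562085}
top {'vfov': 50.920320940516085, 'cx': 254.52826484945996, 'cy': 193.60488417971243, 'position': array([ 0.45521454, -0.00840807,  0.89840348]), 'orientation': array([-3.01582945,  0.00345457, -1.59539168])}
side {'vfov': 45.18161995558611, 'cx': 258.8418659002852, 'cy': 192.46594160339495, 'position': array([0.56761113, 1.1125996 , 0.58877443]), 'orientation': array([-2.02644577,  0.01102345,  3.10830289]
[... 735 characters left out ...]
_block 0.57 [0.651 0.224 0.001]
top cradle_slip 0.72 [ 0.61  -0.285 -0.003]
top bench_mat 0.97 [ 0.415 -0.139  0.   ]
top bench_mat 0.62 [ 0.431  0.238 -0.001]
top tape_rule 0.68 [ 0.43   0.236 -0.003]
top tape_rule 0.52 [ 0.611 -0.286 -0.005]
side billet 0.74 [0.644 0.223 0.022]
side batten 0.8 [ 0.612 -0.287  0.018]
side block 0.9 [0.605 0.054 0.014]
side slip 0.9 [ 0.555 -0.105  0.016]
side slip 0.18 [ 0.667  0.052 -0.003]
side cradle_billet 0.84 [ 0.627 -0.108 -0.   ]
side cradle_batten 0.96 [ 0.664  0.052 -0.002]
side cradle_block 0.91 [ 0.652  0.227 -0.   ]
side cradle_slip 0.79 [ 0.611 -0.287 -0.002]
side bench_mat 0.49 [ 0.414 -0.138 -0.005]
side tape_rule 0.58 [ 0.426  0.238 -0.001]
```

Run:
```python
from h import *
P=np.load("top.npy");
# rectified height map 1mm/px: x 0.33..0.83, y -0.4..0.4 ; image up = +x, left = +y
H=np.full((500,760),np.nan,np.float32);im=cv2.imread("pics/top0.png")
# min-area rects of the blanks' tops per height band
for nm,c,top in(("billet",(.648,.223),.052),("batten",(.609,-.288),.038),("block",(.602,.055),.054),("slip",(.556,-.102),.040)):
    m=(abs(P[...,2]-top)<.007)&(np.hypot(P[...,0]-c[0],P[...,1]-c[1])<.14)
    n,l,s,_=cv2.connectedComponentsWithStats(m.astype(np.uint8)); k=1+s[1:,4].argmax()
    q=P[l==k]; r=cv2.minAreaRect((q[:,:2]*1000).astype(np.float32)); print(nm,r,np.median(q[:,2]).round(4))
cv2.imwrite("pics/top0b.png",im)
```

```text
billet ((648.0242309570312, 224.07943725585938), (56.294071197509766, 199.15370178222656), 88.74079895019531) 0.0527
batten ((611.4546508789062, -287.74078369140625), (229.5884552001953, 33.68284606933594), 2.3426811695098877) 0.0382
block ((602.0271606445312, 54.349491119384766), (84.98259735107422, 50.031131744384766), 85.59001922607422) 0.0545
slip ((558.0205078125, -100.83259582519531), (119.92243957519531, 40.46785354614258), 81.2641372680664) 0.0404
```

View pics/top0.png

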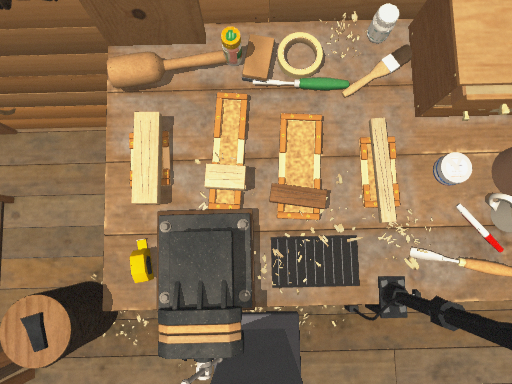

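View pics/side0.png

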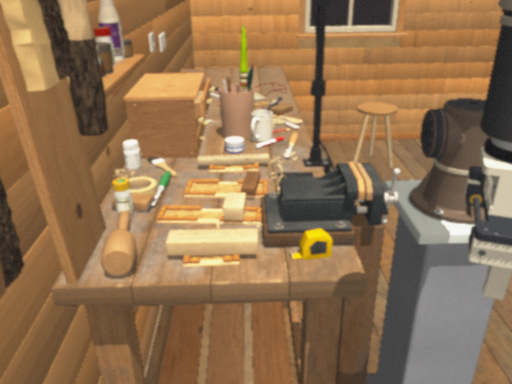

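The top view shows the billet at pixel (146,157) on the block's cradle, and the block at (226,177) on the batten's cradle. The slip is at (299,195) on the billet's cradle, and the batten is at (383,170) on the slip's cradle. The vise is at (205,260) and the mat at (314,261). The side view agrees. Next I'll get the cradle rectangles and obstacle heights.

```bash
cat >> h.py <<'E'
from scipy.optimize import minimize
DIM=dict(cradle_billet=(.238,.093),cradle_batten=(.268,.070),cradle_block=(.123,.088),cradle_slip=(.158,.078))
BL=dict(billet=(.2,.055,.034),batten=(.23,.032,.02),block=(.085,.05,.036),slip=(.12,.04,.022))
def fitcradle(P,c,name,ex=None,zlo=.012,zhi=.024):
    """fit outer outline of fences: points z in [zlo,zhi] should lie in the fence ring"""
    L,W=DIM[name]; m=(P[...,2]>zlo)&(P[...,2]<zhi)&(np.hypot(P[...,0]-c[0],P[...,1]-c[1])<L/2+.03)
    q=P[m][:,:2]
    def loss(v,full=0):
        d=q-v[:2]; a=v[2]; x=abs(d[:,0]*np.cos(a)+d[:,1]*np.sin(a)); y=abs(-d[:,0]*np.sin(a)+d[:,1]*np.cos(a))
        e=np.maximum(x-L/2,y-W/2)          # signed distance to outer edge
        r=np.where(e>0,e,np.maximum(0,-e-.014))
        return np.minimum(r,.008).sum()/len(q)+0*full
    best=None
    for a in np.linspace(-.13,.13,7):
        for dx in(-.004,0,.004):
            r=minimize(loss,[c[0]+dx,c[1],a],method="Nelder-Mead",options=dict(initial_simplex=np.array([c[0]+dx,c[1],a])+np.array([[0,0,0],[.005,0,0],[0,.005,0],[0,0,.04]]),xatol=1e-5,fatol=1e-8))
            if best is None or r.fun<best.fun:best=r
    return best.x.round(4),round(best.fun*1000,3),len(q)
E
python3 - <<'E'
from h import *
P=np.load("top.npy")
for n,c in dict(cradle_billet=(.629,-.108),cradle_batten=(.666,.05),cradle_block=(.651,.225),cradle_slip=(.610,-.286)).items(): print(n,fitcradle(P,c,n))
z=P[...,2]
for t in(.03,.06,.1,.15,.2,.3):
    n,l,s,_=cv2.connectedComponentsWithStats(((z>t)).astype(np.uint8))
    for k in range(1,n):
        if s[k,4]>60:
            q=P[l==k]; print(t,q.min(0).round(2),q.max(0).round(2),s[k,4])
m=(abs(z-.003)<.003);  print("bench z", np.nanmedian(z[230:290,365:375]), "mat z",np.nanmedian(z[240:280,280:350]))
E
```

```text
cradle_billet (array([ 0.6281, -0.1095, -0.0666]), np.float64(1.374), 1424)
cradle_batten (array([ 0.6663,  0.0492, -0.0872]), np.float64(3.135), 1799)
cradle_block (array([0.6533, 0.2263, 0.0316]), np.float64(0.263), 358)
cradle_slip (array([ 0.6101, -0.2858,  0.0052]), np.float64(0.807), 737)
0.03 [ 0.92 -0.05  0.03] [1.02 0.54 0.17] 5070
0.03 [ 0.68 -0.58  0.03] [ 0.96 -0.37  0.22] 10718
0.03 [ 0.91 -0.33  0.03] [ 0.96 -0.28  0.1 ] 714
0.03 [0.81 0.01 0.03] [0.91 0.31 0.11] 2828
0.03 [ 0.83 -0.06  0.03] [0.93 0.01 0.04] 819
0.03 [0.55 0.19 0.03] [0.75 0.25 0.06] 2552
0.03 [ 0.5  -0.31  0.03] [ 0.73 -0.27  0.04] 1630
0.03 [ 0.55 -0.57  0.03] [ 0.65 -0.54  0.08] 460
0.03 [ 0.58 -0.48  0.03] [ 0.64 -0.41  0.05] 835
0.03 [0.57 0.01 0.03] [0.63 0.1  0.06] 983
0.03 [ 0.53 -0.16  0.03] [ 0.59 -0.04  0.05] 1058
0.03 [ 0.47 -0.55  0.03] [ 0.55 -0.5   0.1 ] 485
0.03 [ 0.2  -0.    0.03] [0.53 0.2  0.16] 14169
0.03 [0.38 0.22 0.03] [0.45 0.26 0.06] 569
0.03 [ 0.3  -0.35  0.03] [ 0.37 -0.25  0.47] 2803
0.06 [0.98 0.52 0.07] [1.   0.54 0.1 ] 106
0.06 [0.93 0.1  0.06] [0.95 0.33 0.17] 3559
0.06 
[... 330 characters left out ...]
.4  0.22 0.06] [0.44 0.25 0.06] 132
0.06 [ 0.31 -0.35  0.06] [ 0.37 -0.25  0.47] 2545
0.1 [0.93 0.1  0.1 ] [0.95 0.33 0.17] 2376
0.1 [ 0.68 -0.51  0.1 ] [ 0.96 -0.37  0.22] 8853
0.1 [0.87 0.01 0.1 ] [0.91 0.05 0.11] 307
0.1 [0.25 0.02 0.1 ] [0.49 0.18 0.15] 9078
0.1 [ 0.32 -0.35  0.1 ] [ 0.37 -0.26  0.47] 2425
0.1 [0.21 0.1  0.1 ] [0.22 0.13 0.16] 107
0.15 [0.93 0.1  0.15] [0.94 0.32 0.17] 618
0.15 [ 0.68 -0.51  0.15] [ 0.93 -0.37  0.22] 7287
0.15 [ 0.32 -0.35  0.15] [ 0.37 -0.27  0.47] 2275
0.2 [ 0.73 -0.48  0.2 ] [ 0.89 -0.37  0.22] 4996
0.2 [ 0.32 -0.35  0.2 ] [ 0.37 -0.27  0.47] 2110
0.3 [ 0.33 -0.31  0.3 ] [ 0.37 -0.27  0.47] 1303
bench z 0.0002226168624305247 mat z 0.003388221991768303
```

```bash
cat >> h.py <<'E'
def go(*wps,cur=None):
    """print tool-frame moves through waypoints (x,y,z,yaw_deg)"""
    s=arm.get_state(); 
    if cur is None:
        cur=(*s["eef_pos"],np.degrees(s["ee_rot"][2]))
    for w in wps:
        d=np.array(w[:3])-cur[:3]; a=np.radians(cur[3]); dy=(w[3]-cur[3]+180)%360-180
        t=[d[0]*np.cos(a)+d[1]*np.sin(a), d[0]*np.sin(a)-d[1]*np.cos(a), -d[2]]
        print("T",(np.array(t)*100).round(2).tolist(),"Rz",round(-dy,2),"rows>=",round(max(np.linalg.norm(d)/.0417,abs(dy)/7.16),1))
        cur=w
E
python3 - <<'E'
from h import *
go((.36,.38,.24,-48),(.46,.135,.24,-74),(.558,-.101,.20,-98.7))
E
```

```text
T [19.01, 18.73, 0.06] Rz 25.84 rows>= 6.4
T [24.9, 8.96, -0.0] Rz 26 rows>= 6.3
T [25.39, -2.92, 4.0] Rz 24.7 rows>= 6.2
```

Call:
move_arm(rows=[{"translation": [19,18.7,0],"rot": [0,0,25.8],"hand": 0},{"translation": [19,18.7,0],"rot": [0,0,25.8],"hand": 0},{"translation": [19,18.7,0],"rot": [0,0,25.8],"hand": 0},{"translation": [19,18.7,0],"rot": [0,0,25.8],"hand": 0},{"translation": [19,18.7,0],"rot": [0,0,25.8],"hand": 0},{"translation": [19,18.7,0],"rot": [0,0,25.8],"hand": 0},{"translation": [19,18.7,0],"rot": [0,0,25.8],"hand": 0},{"translation": [19,18.7,0],"rot": [0,0,25.8],"hand": 0}], squeeze=25)

```text
t: 1.77
eef_pos: [0.361, 0.377, 0.2413]
ee_rot: [-3.141, 0.0, -0.84]
force: [0.6, 0.7, 0.2]
width: 0.0876
gripper_force: 0.0
```

Call:
move_arm(rows=[{"translation": [24.9,9,0],"rot": [0,0,26],"hand": 0},{"translation": [24.9,9,0],"rot": [0,0,26],"hand": 0},{"translation": [24.9,9,0],"rot": [0,0,26],"hand": 0},{"translation": [24.9,9,0],"rot": [0,0,26],"hand": 0},{"translation": [24.9,9,0],"rot": [0,0,26],"hand": 0},{"translation": [24.9,9,0],"rot": [0,0,26],"hand": 0},{"translation": [24.9,9,0],"rot": [0,0,26],"hand": 0},{"translation": [24.9,9,0],"rot": [0,0,26],"hand": 0}])

```text
t: 2.43
eef_pos: [0.4608, 0.1327, 0.2407]
ee_rot: [-3.141, -0.0, -1.294]
force: [0.1, 0.1, -0.3]
width: 0.0879
gripper_force: 0.0
```

Call:
move_arm(rows=[{"translation": [25.4,-2.9,0],"rot": [0,0,24.7],"hand": 0},{"translation": [25.4,-2.9,0],"rot": [0,0,24.7],"hand": 0},{"translation": [25.4,-2.9,0],"rot": [0,0,24.7],"hand": 0},{"translation": [25.4,-2.9,0],"rot": [0,0,24.7],"hand": 0},{"translation": [25.4,-2.9,0],"rot": [0,0,24.7],"hand": 0},{"translation": [25.4,-2.9,0],"rot": [0,0,24.7],"hand": 0},{"translation": [25.4,-2.9,0],"rot": [0,0,24.7],"hand": 0},{"translation": [25.4,-2.9,0],"rot": [0,0,24.7],"hand": 0}])

```text
t: 3.1
eef_pos: [0.5589, -0.1026, 0.2398]
ee_rot: [3.141, -0.001, -1.725]
force: [-0.1, 0.2, -0.1]
width: 0.0876
gripper_force: 0.0
```

```bash
cat >> h.py <<'E'
def fitblank(P,name,c,under=.018,r=None):
    L,W,Hh=BL[name]; top=under+Hh; r=r or L/2+.03
    m=(abs(P[...,2]-top)<.006)&(np.hypot(P[...,0]-c[0],P[...,1]-c[1])<r)
    n,l,s,_=cv2.connectedComponentsWithStats(m.astype(np.uint8)); k=1+s[1:,4].argmax(); q=P[l==k]
    (cx,cy),(w,h),a=cv2.minAreaRect((q[:,:2]*1000).astype(np.float32))
    if w<h:w,h,a=h,w,a+90
    a=(a+90)%180-90
    return name,"c",round(cx/1000,4),round(cy/1000,4),"size",round(w,1),round(h,1),"ang",round(a,1),"z",np.median(q[:,2]).round(4)
E
python3 - <<'E'
from h import *
im,d,P,T=grab("wrist"); cv2.imwrite("pics/w1.png",im[...,::-1])
print(fitblank(P,"slip",(.558,-.101)),fitblank(P,"block",(.602,.054)))
print(fitcradle(P,(.628,-.109),"cradle_billet"))
print("seen", np.nanmin(P,(0,1)),np.nanmax(P,(0,1)), arm.get_state()["q"].round(2))
E
```

```text
('slip', 'c', 0.5578, -0.102, 'size', 119.4, 40.0, 'ang', 80.9, 'z', np.float64(0.0403)) ('block', 'c', 0.6044, 0.081, 'size', 51.2, 31.5, 'ang', -8.0, 'z', np.float64(0.0543))
(array([ 0.6277, -0.1111, -0.0577]), np.float64(1.292), 4069)
seen [-0.64390179 -0.43121513 -0.94049687] [0.94784089 0.6632281  0.34017134] [ 0.16  0.18 -0.23 -0.   -1.16 -0.32]
```

View pics/w1.png

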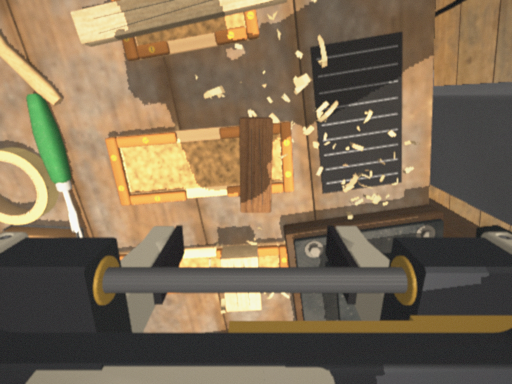

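The wrist view shows the slip at (255,165) lying across the billet cradle, clear of the fingers, and its fit agrees with the top view to 1 mm. Descending to grasp.

Call:
move_arm(rows=[{"translation": [0,0,4],"rot": [0,0,0],"hand": 0},{"translation": [0,-0.1,8],"rot": [0,0,0],"hand": 0},{"translation": [0,-0.1,12],"rot": [0,0,0],"hand": 0},{"translation": [0,-0.1,16],"rot": [0,0,0],"hand": 0},{"translation": [0,-0.1,18.5],"rot": [0,0,0],"hand": 0},{"translation": [0,-0.1,20],"rot": [0,0,0],"hand": 0},{"translation": [0,-0.1,20.3],"rot": [0,0,0],"hand": 0},{"translation": [0,-0.1,20.3],"rot": [0,0,0],"hand": 0}])

```text
t: 3.82
eef_pos: [0.5586, -0.0998, 0.037]
ee_rot: [3.14, -0.001, -1.72]
force: [0.3, -0.5, 0.8]
width: 0.0874
gripper_force: 0.0
```

Call:
move_arm(rows=[{"translation": [0,0,0],"rot": [0,0,0],"hand": 1},{"translation": [0,0,0],"rot": [0,0,0],"hand": 1},{"translation": [0,0,0],"rot": [0,0,0],"hand": 1},{"translation": [0,0,0],"rot": [0,0,0],"hand": 1},{"translation": [0,0,0],"rot": [0,0,0],"hand": 1},{"translation": [0,0,0],"rot": [0,0,0],"hand": 1},{"translation": [0,0,0],"rot": [0,0,0],"hand": 1},{"translation": [0,0,0],"rot": [0,0,0],"hand": 1}])

```text
t: 4.48
eef_pos: [0.5589, -0.1013, 0.0376]
ee_rot: [-3.142, 0.0, -1.722]
force: [-1.2, 0.2, 0.4]
width: 0.0399
gripper_force: 5.9
```

Run:
```python
from h import *
s=arm.get_state(); e=s["eef_pos"]; y=np.degrees(s["ee_rot"][2]); print(e,y,s["width"],s["gripper_force"])
go((e[0],e[1],.12,y),(.43,-.135,.12,-90),(.43,-.135,.024,-90))
```

```text
[ 0.55894599 -0.10129113  0.03764353] -98.67450937621909 0.03987734167914948 5.878475233912468
T [-0.0, 0.0, -8.24] Rz -0.0 rows>= 2.0
T [5.28, 12.24, -0.0] Rz -8.67 rows>= 3.2
T [0.0, -0.0, 9.6] Rz 0 rows>= 2.3
```

Call:
move_arm(rows=[{"translation": [0,0,0],"rot": [0,0,0],"hand": 1},{"translation": [0,0,-3],"rot": [0,0,0],"hand": 1},{"translation": [0,0,-7],"rot": [0,0,0],"hand": 1},{"translation": [0.5,2,-8.2],"rot": [0,0,-2],"hand": 1},{"translation": [2,5,-8.2],"rot": [0,0,-5],"hand": 1},{"translation": [4,9,-8.2],"rot": [0,0,-8.7],"hand": 1},{"translation": [5.3,12.2,-8.2],"rot": [0,0,-8.7],"hand": 1},{"translation": [5.3,12.2,-8.2],"rot": [0,0,-8.7],"hand": 1}])

```text
t: 5.15
eef_pos: [0.4228, -0.1363, 0.1187]
ee_rot: [3.137, 0.001, -1.573]
force: [0.3, 0.1, -0.7]
width: 0.0395
gripper_force: 25.0
```

Call:
move_arm(rows=[{"translation": [0,0,3],"rot": [0,0,0],"hand": 1},{"translation": [0,0,6],"rot": [0,0,0],"hand": 1},{"translation": [0,0,8],"rot": [0,0,0],"hand": 1},{"translation": [0,0,9.2],"rot": [0,0,0],"hand": 1},{"translation": [0,0,9.6],"rot": [0,0,0],"hand": 1},{"translation": [0,0,9.6],"rot": [0,0,0],"hand": 1},{"translation": [0,0,9.6],"rot": [0,0,0],"hand": 1}])

```text
t: 5.73
eef_pos: [0.4305, -0.1353, 0.0236]
ee_rot: [3.141, -0.0, -1.57]
force: [0.6, -0.3, -0.4]
width: 0.0397
gripper_force: 25.0
```

Call:
move_arm(rows=[{"translation": [0,0,0],"rot": [0,0,0],"hand": 0},{"translation": [0,0,0],"rot": [0,0,0],"hand": 0},{"translation": [0,0,0],"rot": [0,0,0],"hand": 0},{"translation": [0,0,0],"rot": [0,0,0],"hand": 0},{"translation": [0,0,-3],"rot": [0,0,0],"hand": 0},{"translation": [0,0,-7],"rot": [0,0,0],"hand": 0},{"translation": [0,0,-11],"rot": [0,0,0],"hand": 0},{"translation": [0,0,-15],"rot": [0,0,0],"hand": 0}])

```text
t: 6.4
eef_pos: [0.4298, -0.1353, 0.1755]
ee_rot: [3.141, -0.0, -1.57]
force: [2.2, -0.1, -0.8]
width: 0.0854
gripper_force: 0.0
```

Run:
```python
from h import *
s=arm.get_state(); e=s["eef_pos"]; print(e,s["width"])
go((.54,.04,.24,-45),(.645,.224,.24,-1.3))
```

```text
[ 0.4297544  -0.13532221  0.1755137 ] 0.08535869715017129
T [-17.53, -11.04, -6.45] Rz -44.96 rows>= 6.3
T [-5.59, -20.44, -0.0] Rz -43.7 rows>= 6.1
```

Call:
move_arm(rows=[{"translation": [-17.5,-11,-6.4],"rot": [0,0,-45],"hand": 0},{"translation": [-17.5,-11,-6.4],"rot": [0,0,-45],"hand": 0},{"translation": [-17.5,-11,-6.4],"rot": [0,0,-45],"hand": 0},{"translation": [-17.5,-11,-6.4],"rot": [0,0,-45],"hand": 0},{"translation": [-17.5,-11,-6.4],"rot": [0,0,-45],"hand": 0},{"translation": [-17.5,-11,-6.4],"rot": [0,0,-45],"hand": 0},{"translation": [-17.5,-11,-6.4],"rot": [0,0,-45],"hand": 0},{"translation": [-17.5,-11,-6.4],"rot": [0,0,-45],"hand": 0}])

```text
t: 7.07
eef_pos: [0.5405, 0.0408, 0.2375]
ee_rot: [-3.142, 0.0, -0.782]
force: [-0.9, -0.6, -0.1]
width: 0.0875
gripper_force: 0.0
```

Call:
move_arm(rows=[{"translation": [-5.6,-20.4,0],"rot": [0,0,-43.7],"hand": 0},{"translation": [-5.6,-20.4,0],"rot": [0,0,-43.7],"hand": 0},{"translation": [-5.6,-20.4,0],"rot": [0,0,-43.7],"hand": 0},{"translation": [-5.6,-20.4,0],"rot": [0,0,-43.7],"hand": 0},{"translation": [-5.6,-20.4,0],"rot": [0,0,-43.7],"hand": 0},{"translation": [-5.6,-20.4,0],"rot": [0,0,-43.7],"hand": 0},{"translation": [-5.6,-20.4,0],"rot": [0,0,-43.7],"hand": 0},{"translation": [-5.6,-20.4,0],"rot": [0,0,-43.7],"hand": 0}])

```text
t: 7.73
eef_pos: [0.6443, 0.2233, 0.2368]
ee_rot: [3.141, 0.001, -0.026]
force: [0.8, -0.6, -0.3]
width: 0.0874
gripper_force: 0.0
```

Run:
```python
from h import *
im,d,P,T=grab("top"); np.save("top2.npy",P)
print("top",fitblank(P,"block",(.602,.054)),fitblank(P,"slip",(.43,-.135),.003))
print("top",fitcradle(P,(.628,-.109),"cradle_billet"))
im,d,P,T=grab("wrist"); np.save("w2.npy",P); cv2.imwrite("pics/w2.png",im[...,::-1])
print(fitblank(P,"billet",(.648,.224)),fitblank(P,"block",(.602,.054)))
s=arm.get_state(); print(s["eef_pos"],s["ee_rot"],s["q"].round(2))
```

```text
top ('block', 'c', 0.602, 0.0546, 'size', 85.1, 50.3, 'ang', 85.2, 'z', np.float64(0.0546)) ('slip', 'c', 0.4401, -0.1347, 'size', 119.8, 64.2, 'ang', -87.7, 'z', np.float64(0.0253))
top (array([ 0.6281, -0.1093, -0.0656]), np.float64(1.259), 1699)
('billet', 'c', 0.6491, 0.2235, 'size', 198.8, 55.1, 'ang', -1.2, 'z', np.float64(0.0524)) ('block', 'c', 0.6021, 0.0538, 'size', 85.8, 50.2, 'ang', 84.9, 'z', np.float64(0.0544))
[0.64432105 0.2225244  0.23781993] [ 3.14151331e+00  1.10479604e-04 -2.73973407e-02] [ 0.62  0.37  0.02 -0.   -1.22  0.93]
```

View pics/w2.png

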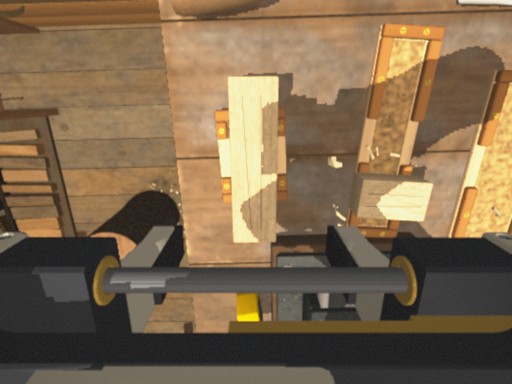

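The wrist view shows the billet at (253,160) lying over the block cradle, with both finger paths clear on either side. Its fit agrees with the top view.

Call:
move_arm(rows=[{"translation": [0.4,-0.1,4],"rot": [0,0,0],"hand": 0},{"translation": [0.4,-0.1,8],"rot": [0,0,0],"hand": 0},{"translation": [0.4,-0.1,12],"rot": [0,0,0],"hand": 0},{"translation": [0.4,-0.1,16],"rot": [0,0,0],"hand": 0},{"translation": [0.4,-0.1,18.5],"rot": [0,0,0],"hand": 0},{"translation": [0.4,-0.1,19.6],"rot": [0,0,0],"hand": 0},{"translation": [0.4,-0.1,19.9],"rot": [0,0,0],"hand": 0},{"translation": [0.4,-0.1,19.9],"rot": [0,0,0],"hand": 0}], squeeze=40)

```text
t: 8.5
eef_pos: [0.6492, 0.2242, 0.0394]
ee_rot: [3.142, -0.001, -0.024]
force: [-0.2, -0.5, 0.5]
width: 0.0878
gripper_force: 0.0
```

Call:
move_arm(rows=[{"translation": [0,0,0],"rot": [0,0,0],"hand": 1},{"translation": [0,0,0],"rot": [0,0,0],"hand": 1},{"translation": [0,0,0],"rot": [0,0,0],"hand": 1},{"translation": [0,0,0],"rot": [0,0,0],"hand": 1},{"translation": [0,0,0],"rot": [0,0,0],"hand": 1},{"translation": [0,0,0],"rot": [0,0,0],"hand": 1},{"translation": [0,0,0],"rot": [0,0,0],"hand": 1},{"translation": [0,0,0],"rot": [0,0,0],"hand": 1}])

```text
t: 9.17
eef_pos: [0.649, 0.2247, 0.0392]
ee_rot: [-3.142, -0.0, -0.022]
force: [-1.9, -1.3, 5.5]
width: 0.055
gripper_force: 40.0
```

```bash
cat >> h.py <<'E'
def pocket(P,c,name,lo=.004,hi=.0115):
    L,W=DIM[name]; m=(P[...,2]>lo)&(P[...,2]<hi)&(np.hypot(P[...,0]-c[0],P[...,1]-c[1])<L/2)
    m=cv2.morphologyEx(m.astype(np.uint8),cv2.MORPH_OPEN,np.ones((5,5)))
    n,l,s,_=cv2.connectedComponentsWithStats(m); k=1+s[1:,4].argmax(); q=P[l==k]
    return "pocket",cv2.minAreaRect((q[:,:2]*1000).astype(np.float32)),np.median(q[:,2]).round(4)
E
python3 - <<'E'
from h import *
s=arm.get_state(); print(s["eef_pos"],np.degrees(s["ee_rot"][2]),s["width"],s["gripper_force"])
P=np.load("top2.npy"); print(pocket(P,(.628,-.109),"cradle_billet"))
im,d,P,T=grab("side"); print("side",pocket(P,(.628,-.109),"cradle_billet"),fitcradle(P,(.628,-.109),"cradle_billet"),fitblank(P,"billet",(.648,.224)))
E
```

```text
[0.64898376 0.22472276 0.03916482] -1.2503119157137725 0.05496124006624057 40.00132620334625
('pocket', ((653.9148559570312, -111.11851501464844), (91.81197357177734, 160.5113983154297), 85.35884857177734), np.float64(0.0088))
side ('pocket', ((596.4442138671875, -122.35828399658203), (61.62044143676758, 45.27265167236328), 89.6900863647461), np.float64(0.0069)) (array([ 0.6292, -0.1062, -0.0681]), np.float64(0.671), 270) ('billet', 'c', 0.65, 0.2357, 'size', 198.7, 76.1, 'ang', -1.7, 'z', np.float64(0.0504))
```

Call:
move_arm(rows=[{"translation": [0,0,-3],"rot": [0,0,0],"hand": 1},{"translation": [0,0,-7],"rot": [0,0,0],"hand": 1},{"translation": [0,2,-10],"rot": [0,0,0],"hand": 1},{"translation": [0,6,-10],"rot": [0,0,0],"hand": 1},{"translation": [-0.5,10,-10],"rot": [0,0,1],"hand": 1},{"translation": [-1,14,-10],"rot": [0,0,2],"hand": 1},{"translation": [-1.4,18,-10],"rot": [0,0,2.4],"hand": 1},{"translation": [-1.4,22,-10],"rot": [0,0,2.4],"hand": 1}])

```text
t: 9.88
eef_pos: [0.6284, 0.0035, 0.138]
ee_rot: [-3.141, 0.001, -0.064]
force: [1.5, -0.1, -2.8]
width: 0.0547
gripper_force: 40.0
```

Run:
```python
from h import *
im,d,P,T=grab("wrist"); s=arm.get_state();print(s["eef_pos"],np.degrees(s["ee_rot"][2]),s["force"])
print(fitcradle(P,(.628,-.109),"cradle_billet"),pocket(P,(.628,-.109),"cradle_billet"))
go((.628,-.1097,.14,-3.7))
```

```text
[ 0.62771335 -0.00261103  0.13797029] -3.8398016497208274 [-0.32829422 -3.2664628  -1.9901719 ]
(array([ 0.6277, -0.1097, -0.0685]), np.float64(0.286), 6188) ('pocket', ((643.0540771484375, -111.11158752441406), (92.98888397216797, 179.73040771484375), 86.00874328613281), np.float64(0.0086))
T [0.75, 10.68, -0.2] Rz -0.14 rows>= 2.6
```

Call:
move_arm(rows=[{"translation": [0.3,4,0],"rot": [0,0,0],"hand": 1},{"translation": [0.5,8,0],"rot": [0,0,0],"hand": 1},{"translation": [0.7,10.7,0],"rot": [0,0,0],"hand": 1},{"translation": [0.7,10.7,0],"rot": [0,0,0],"hand": 1},{"translation": [0.7,10.7,0],"rot": [0,0,0],"hand": 1},{"translation": [0.7,10.7,3],"rot": [0,0,0],"hand": 1},{"translation": [0.7,10.7,5],"rot": [0,0,0],"hand": 1},{"translation": [0.7,10.7,7],"rot": [0,0,0],"hand": 1}])

```text
t: 10.6
eef_pos: [0.6298, -0.1011, 0.0673]
ee_rot: [-3.141, 0.0, -0.063]
force: [-0.0, 1.0, -2.4]
width: 0.0549
gripper_force: 40.0
```

Run:
```python
from h import *
im,d,P,T=grab("wrist"); s=arm.get_state();e=s["eef_pos"];print(e,np.degrees(s["ee_rot"][2]),s["force"]);cv2.imwrite("pics/w3.png",im[...,::-1])
print(fitcradle(P,(.628,-.109),"cradle_billet"),fitblank(P,"billet",e,e[2]-.0212))
go((.6277,-.1097,.03,-3.9))
```

```text
[ 0.62738002 -0.10096344  0.06289913] -3.670427839380959 [-1.66313392  0.41741751 -6.48408054]
(array([ 0.6281, -0.1102, -0.067 ]), np.float64(2.069), 8149) ('billet', 'c', 0.6784, -0.1049, 'size', 102.0, 88.8, 'ang', -4.6, 'z', np.float64(0.0803))
T [0.09, 0.87, 3.29] Rz 0.23 rows>= 0.8
```

View pics/w3.png

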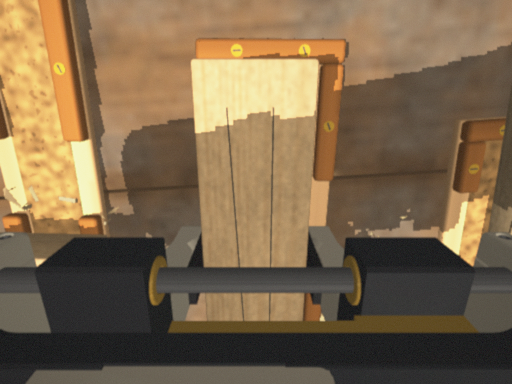

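The wrist view shows the billet at (258,190) over its cradle, but about 9 mm left of the pocket: the right fence shows at (330,125) and the left one is covered. That matches the computed correction.

Call:
move_arm(rows=[{"translation": [0.1,0.9,0],"rot": [0,0,0.2],"hand": 1},{"translation": [0.1,0.9,0],"rot": [0,0,0.2],"hand": 1},{"translation": [0.1,0.9,0],"rot": [0,0,0.2],"hand": 1},{"translation": [0.1,0.9,0],"rot": [0,0,0.2],"hand": 1},{"translation": [0.1,0.9,1],"rot": [0,0,0.2],"hand": 1},{"translation": [0.1,0.9,1.9],"rot": [0,0,0.2],"hand": 1},{"translation": [0.1,0.9,1.9],"rot": [0,0,0.2],"hand": 1}])

```text
t: 11.23
eef_pos: [0.6291, -0.1111, 0.0474]
ee_rot: [-3.142, 0.003, -0.068]
force: [-1.1, -0.3, -3.0]
width: 0.0548
gripper_force: 40.0
```

Run:
```python
from h import *
s=arm.get_state();print(s["eef_pos"],np.degrees(s["ee_rot"][2]),s["force"])
go((.6277,-.1097,.03,-3.9))
```

```text
[ 0.62906866 -0.11108634  0.04737948] -3.89653328544774 [-1.11251877 -0.31531594 -3.00768336]
T [-0.15, -0.13, 1.74] Rz 0.0 rows>= 0.4
```

Call:
move_arm(rows=[{"translation": [-0.1,-0.1,0],"rot": [0,0,0],"hand": 1},{"translation": [-0.1,-0.1,0.5],"rot": [0,0,0],"hand": 1},{"translation": [-0.1,-0.1,1],"rot": [0,0,0],"hand": 1},{"translation": [-0.1,-0.1,1.4],"rot": [0,0,0],"hand": 1},{"translation": [-0.1,-0.1,1.7],"rot": [0,0,0],"hand": 1},{"translation": [-0.1,-0.1,1.7],"rot": [0,0,0],"hand": 1},{"translation": [-0.1,-0.1,1.7],"rot": [0,0,0],"hand": 1}])

```text
t: 11.82
eef_pos: [0.6295, -0.1102, 0.0323]
ee_rot: [3.141, 0.0, -0.067]
force: [0.4, -0.5, -2.3]
width: 0.0546
gripper_force: 40.0
```

Call:
move_arm(rows=[{"translation": [0,0,0.2],"rot": [0,0,0],"hand": 1},{"translation": [0,0,0.2],"rot": [0,0,0],"hand": 1},{"translation": [0,0,0.2],"rot": [0,0,0],"hand": 0},{"translation": [0,0,0.2],"rot": [0,0,0],"hand": 0},{"translation": [0,0,0.2],"rot": [0,0,0],"hand": 0},{"translation": [0,0,0.2],"rot": [0,0,0],"hand": 0},{"translation": [0,0,0.2],"rot": [0,0,0],"hand": 0},{"translation": [0,0,-3],"rot": [0,0,0],"hand": 0}])

```text
t: 12.48
eef_pos: [0.6256, -0.1102, 0.0571]
ee_rot: [3.141, 0.01, -0.069]
force: [-0.7, 0.9, -0.7]
width: 0.0858
gripper_force: 0.0
```

Call:
move_arm(rows=[{"translation": [0,0,-4],"rot": [0,0,0],"hand": 0},{"translation": [0,0,-8],"rot": [0,0,0],"hand": 0},{"translation": [0,0,-12],"rot": [0,0,0],"hand": 0},{"translation": [0,0,-16],"rot": [0,0,0],"hand": 0},{"translation": [0,0,-17],"rot": [0,0,0],"hand": 0},{"translation": [0,0,-17],"rot": [0,0,0],"hand": 0}])

```text
t: 12.98
eef_pos: [0.6317, -0.1103, 0.2379]
ee_rot: [-3.141, -0.008, -0.067]
force: [0.7, 0.0, -0.2]
width: 0.088
gripper_force: 0.0
```

Run:
```python
from h import *
im,d,P,T=grab("wrist"); s=arm.get_state();e=s["eef_pos"];print(e,np.degrees(s["ee_rot"][2]),s["force"],s["width"])
print(fitblank(P,"billet",(.628,-.109),.008),fitcradle(P,(.628,-.109),"cradle_billet"),fitcradle(P,(.666,.05),"cradle_batten"))
go((.602,.0544,.2,-60),(.602,.0544,.2,-94.9))
```

```text
[ 0.63052965 -0.11009761  0.23509595] -3.859346518457395 [-0.01410954  0.23648917 -0.87508182] 0.08778481127540332
('billet', 'c', 0.6288, -0.1103, 'size', 200.1, 55.2, 'ang', -3.8, 'z', np.float64(0.0424)) (array([ 0.6277, -0.1105, -0.0653]), np.float64(1.244), 4653) (array([ 0.6656,  0.0466, -0.0735]), np.float64(3.121), 6182)
T [-3.95, -16.22, 3.51] Rz 56.14 rows>= 7.8
T [0.0, -0.0, -0.0] Rz 34.9 rows>= 4.9
```

Billet seated: its top is at 42.4 mm against 42 mm expected, and it is centred. Next is the block.

Call:
move_arm(rows=[{"translation": [-4,-16.2,3],"rot": [0,0,56],"hand": 0},{"translation": [-4,-16.2,3],"rot": [0,0,56],"hand": 0},{"translation": [-4,-16.2,3],"rot": [0,0,56],"hand": 0},{"translation": [-4,-16.2,3],"rot": [0,0,56],"hand": 0},{"translation": [-4,-16.2,3],"rot": [0,0,56],"hand": 0},{"translation": [-4,-16.2,3],"rot": [0,0,56],"hand": 0},{"translation": [-4,-16.2,3],"rot": [0,0,56],"hand": 0},{"translation": [-4,-16.2,3],"rot": [0,0,56],"hand": 0}], squeeze=25)

```text
t: 13.7
eef_pos: [0.5997, 0.0547, 0.2009]
ee_rot: [3.139, 0.001, -1.044]
force: [0.2, 0.8, -0.2]
width: 0.0878
gripper_force: 0.0
```

Call:
move_arm(rows=[{"translation": [0,0,0],"rot": [0,0,35],"hand": 0},{"translation": [0,0,0],"rot": [0,0,35],"hand": 0},{"translation": [0,0,0],"rot": [0,0,35],"hand": 0},{"translation": [0,0,0],"rot": [0,0,35],"hand": 0},{"translation": [0,0,0],"rot": [0,0,35],"hand": 0},{"translation": [0,0,0],"rot": [0,0,35],"hand": 0},{"translation": [0,0,0],"rot": [0,0,35],"hand": 0}])

```text
t: 14.28
eef_pos: [0.6001, 0.054, 0.2014]
ee_rot: [3.14, -0.001, -1.646]
force: [-0.1, -0.4, -0.2]
width: 0.0875
gripper_force: 0.0
```

Run:
```python
from h import *
im,d,P,T=grab("wrist"); s=arm.get_state();e=s["eef_pos"];print(e,np.degrees(s["ee_rot"][2]),s["force"],s["width"])
print(fitblank(P,"block",(.602,.0544)),fitcradle(P,(.653,.226),"cradle_block"))
go((.602,.0544,.038,-94.9))
```

```text
[0.60022342 0.05400926 0.20163813] -94.30898576331123 [-1.06921385  0.0512821   0.17740054] 0.0875305677712777
('block', 'c', 0.6019, 0.0535, 'size', 84.8, 49.9, 'ang', 85.1, 'z', np.float64(0.0542)) (array([0.6523, 0.2246, 0.028 ]), np.float64(0.004), 1029)
T [-0.05, -0.17, 16.36] Rz 0.59 rows>= 3.9
```

Call:
move_arm(rows=[{"translation": [0,-0.2,3],"rot": [0,0,0.6],"hand": 0},{"translation": [0,-0.2,7],"rot": [0,0,0.6],"hand": 0},{"translation": [0,-0.2,11],"rot": [0,0,0.6],"hand": 0},{"translation": [0,-0.2,14],"rot": [0,0,0.6],"hand": 0},{"translation": [0,-0.2,16],"rot": [0,0,0.6],"hand": 0},{"translation": [0,-0.2,16.3],"rot": [0,0,0.6],"hand": 0},{"translation": [0,-0.2,16.3],"rot": [0,0,0.6],"hand": 0}])

```text
t: 14.92
eef_pos: [0.6018, 0.0536, 0.0381]
ee_rot: [3.139, -0.002, -1.658]
force: [-0.1, 0.5, 1.0]
width: 0.0879
gripper_force: 0.0
```

Call:
move_arm(rows=[{"translation": [0,0,0],"rot": [0,0,0],"hand": 1},{"translation": [0,0,0],"rot": [0,0,0],"hand": 1},{"translation": [0,0,0],"rot": [0,0,0],"hand": 1},{"translation": [0,0,0],"rot": [0,0,0],"hand": 1},{"translation": [0,0,0],"rot": [0,0,0],"hand": 1},{"translation": [0,0,0],"rot": [0,0,0],"hand": 1},{"translation": [0,0,0],"rot": [0,0,0],"hand": 1},{"translation": [0,0,0],"rot": [0,0,0],"hand": 1}])

```text
t: 15.58
eef_pos: [0.6027, 0.0541, 0.0401]
ee_rot: [-3.141, 0.0, -1.66]
force: [-1.7, 0.6, 5.2]
width: 0.0498
gripper_force: 25.0
```

Run:
```python
from h import *
s=arm.get_state();e=s["eef_pos"];y=np.degrees(s["ee_rot"][2]);print(e,y,s["force"],s["width"],s["gripper_force"])
go((e[0],e[1],.16,y),(.61,.12,.16,-45),(.6525,.2252,.16,1.7))
```

```text
[0.60274884 0.05406886 0.04005878] -95.11948389067157 [-1.67608885  0.59169939  5.16682404] 0.04984452995713012 25.000784397125244
T [-0.0, 0.0, -11.99] Rz -0.0 rows>= 2.9
T [-6.63, -0.13, -0.0] Rz -50.12 rows>= 7.0
T [-4.43, -10.44, -0.0] Rz -46.7 rows>= 6.5
```

Call:
move_arm(rows=[{"translation": [0,0,-3],"rot": [0,0,0],"hand": 1},{"translation": [0,0,-7],"rot": [0,0,0],"hand": 1},{"translation": [0,0,-11],"rot": [0,0,0],"hand": 1},{"translation": [0,0,-12],"rot": [0,0,-7],"hand": 1},{"translation": [-2,0,-12],"rot": [0,0,-14],"hand": 1},{"translation": [-4,0,-12],"rot": [0,0,-21],"hand": 1},{"translation": [-6.6,0,-12],"rot": [0,0,-28],"hand": 1},{"translation": [-6.6,0,-12],"rot": [0,0,-35],"hand": 1}])

```text
t: 16.25
eef_pos: [0.6091, 0.1229, 0.1595]
ee_rot: [-3.141, 0.0, -1.042]
force: [0.7, 0.2, -1.0]
width: 0.0498
gripper_force: 25.0
```

Call:
move_arm(rows=[{"translation": [0,0,0],"rot": [0,0,-7],"hand": 1},{"translation": [0,0,0],"rot": [0,0,-14],"hand": 1},{"translation": [0,0,0],"rot": [0,0,-21],"hand": 1},{"translation": [0,0,0],"rot": [0,0,-28],"hand": 1},{"translation": [0,0,0],"rot": [0,0,-35],"hand": 1},{"translation": [0,0,0],"rot": [0,0,-42],"hand": 1},{"translation": [0,0,0],"rot": [0,0,-49],"hand": 1},{"translation": [0,0,0],"rot": [0,0,-56],"hand": 1}])

```text
t: 16.92
eef_pos: [0.6083, 0.1197, 0.1591]
ee_rot: [3.141, 0.001, -0.066]
force: [-0.3, 0.3, -0.1]
width: 0.0499
gripper_force: 25.0
```

Run:
```python
from h import *
im,d,P,T=grab("wrist"); print(fitcradle(P,(.6525,.225),"cradle_block"))
s=arm.get_state();e=s["eef_pos"];y=np.degrees(s["ee_rot"][2]);print(e,y,s["width"])
go((.6525,.2252,.16,1.7))
```

```text
(array([0.6525, 0.2247, 0.0309]), np.float64(0.002), 3909)
[0.60826448 0.11969762 0.15913693] -3.2661446757102364 0.0501090430815575
T [3.82, -10.79, -0.09] Rz -4.97 rows>= 2.7
```

Call:
move_arm(rows=[{"translation": [1.5,-3.5,0],"rot": [0,0,-3],"hand": 1},{"translation": [3,-7,0],"rot": [0,0,-5],"hand": 1},{"translation": [3.8,-10.7,0],"rot": [0,0,-5],"hand": 1},{"translation": [3.8,-10.7,3],"rot": [0,0,-5],"hand": 1},{"translation": [3.8,-10.7,6],"rot": [0,0,-5],"hand": 1},{"translation": [3.8,-10.7,9],"rot": [0,0,-5],"hand": 1},{"translation": [3.8,-10.7,10.5],"rot": [0,0,-5],"hand": 1},{"translation": [3.8,-10.7,10.5],"rot": [0,0,-5],"hand": 1}])

```text
t: 17.63
eef_pos: [0.6513, 0.2223, 0.0494]
ee_rot: [3.138, 0.007, 0.012]
force: [0.0, -0.8, -1.4]
width: 0.05
gripper_force: 25.0
```

Run:
```python
from h import *
for i in range(2): im,d,P,T=grab("wrist")
cv2.imwrite("pics/w4.png",im[...,::-1])
s=arm.get_state();e=s["eef_pos"];y=np.degrees(s["ee_rot"][2]);print(e,y,s["width"],s["force"])
go((.6525,.2247,.030,1.8))
```

```text
[0.6541196  0.22356318 0.05424076] 0.7823520771819374 0.04943209540980741 [ 0.56220466  0.831839   -0.57465741]
T [-0.16, -0.12, 2.42] Rz -1.02 rows>= 0.6
```

View pics/w4.png

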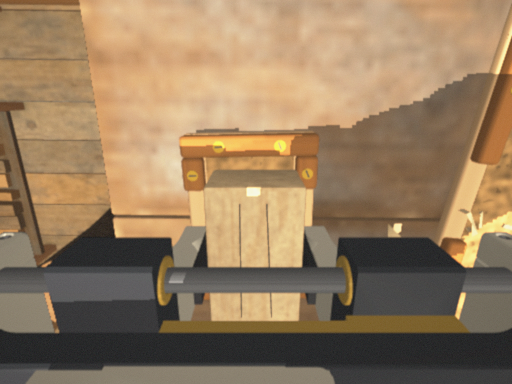

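The wrist view shows the block at (255,240) centred between its cradle's fences, at (193,175) and (307,175). I'll lower it now.

Call:
move_arm(rows=[{"translation": [-0.1,-0.1,0],"rot": [0,0,-1],"hand": 1},{"translation": [-0.1,-0.1,0.6],"rot": [0,0,-1],"hand": 1},{"translation": [-0.1,-0.1,1.2],"rot": [0,0,-1],"hand": 1},{"translation": [-0.1,-0.1,1.8],"rot": [0,0,-1],"hand": 1},{"translation": [-0.1,-0.1,2.3],"rot": [0,0,-1],"hand": 1},{"translation": [-0.1,-0.1,2.3],"rot": [0,0,-1],"hand": 1},{"translation": [-0.1,-0.1,2.3],"rot": [0,0,-1],"hand": 1}])

```text
t: 18.32
eef_pos: [0.6529, 0.2245, 0.0311]
ee_rot: [3.141, 0.001, 0.033]
force: [-0.6, 0.4, -1.8]
width: 0.0501
gripper_force: 25.0
```

Call:
move_arm(rows=[{"translation": [0,0,0],"rot": [0,0,0],"hand": 0},{"translation": [0,0,0],"rot": [0,0,0],"hand": 0},{"translation": [0,0,0],"rot": [0,0,0],"hand": 0},{"translation": [0,0,0],"rot": [0,0,0],"hand": 0},{"translation": [0,0,0],"rot": [0,0,0],"hand": 0},{"translation": [0,0,-4],"rot": [0,0,0],"hand": 0},{"translation": [0,0,-8],"rot": [0,0,0],"hand": 0},{"translation": [0,0,-12],"rot": [0,0,0],"hand": 0}])

```text
t: 18.98
eef_pos: [0.6527, 0.2243, 0.1524]
ee_rot: [3.14, 0.002, 0.033]
force: [1.1, 0.6, 0.1]
width: 0.0871
gripper_force: 0.0
```

Call:
move_arm(rows=[{"translation": [0,0,-3],"rot": [0,0,0],"hand": 0},{"translation": [0,0,-7],"rot": [0,0,0],"hand": 0},{"translation": [0,3,-8],"rot": [0,0,0],"hand": 0},{"translation": [0,7,-8],"rot": [0,0,0],"hand": 0},{"translation": [0,11,-8],"rot": [0,0,0],"hand": 0},{"translation": [0,13,-8],"rot": [0,0,0],"hand": 0},{"translation": [0,13,-8],"rot": [0,0,0],"hand": 0},{"translation": [0,13,-8],"rot": [0,0,0],"hand": 0}])

```text
t: 19.65
eef_pos: [0.6574, 0.0934, 0.232]
ee_rot: [-3.141, -0.0, 0.03]
force: [-0.0, 1.2, -0.2]
width: 0.0875
gripper_force: 0.0
```

Run:
```python
from h import *
for i in range(2): im,d,P,T=grab("wrist")
np.save("w5.npy",P); cv2.imwrite("pics/w5.png",im[...,::-1])
print(fitblank(P,"block",(.6525,.2247),.008),fitcradle(P,(.666,.049),"cradle_batten"),pocket(P,(.666,.049),"cradle_batten"))
for lo,hi in((.013,.023),(.014,.021)): print(fitcradle(P,(.666,.049),"cradle_batten",zlo=lo,zhi=hi))
s=arm.get_state();e=s["eef_pos"];y=np.degrees(s["ee_rot"][2]);print(e,y,s["width"],s["force"])
go((.63,-.1,.23,2),(.611,-.288,.23,2.3))
```

```text
('block', 'c', 0.6538, 0.2242, 'size', 84.4, 50.4, 'ang', 1.7, 'z', np.float64(0.0443)) (array([ 0.6658,  0.0485, -0.0854]), np.float64(3.321), 8160) ('pocket', ((665.8316650390625, 48.56088638305664), (69.85411071777344, 241.80735778808594), 84.62528228759766), np.float64(0.0087))
(array([ 0.6657,  0.0485, -0.0856]), np.float64(3.212), 7854)
(array([ 0.6658,  0.0485, -0.0858]), np.float64(3.054), 7440)
[0.65740426 0.09504768 0.23163039] 1.8611723868257797 0.08764404924967753 [0.06341973 0.31116048 0.22829294]
T [-3.37, 19.41, 0.16] Rz -0.14 rows>= 4.7
T [-2.55, 18.72, -0.0] Rz -0.3 rows>= 4.5
```

View pics/w5.png

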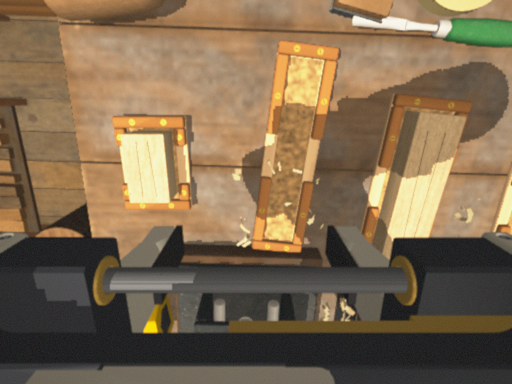

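The wrist view shows the block down inside its cradle at (150,165), the batten cradle empty at (295,145) and the billet seated at (425,170). Next is the batten.

Call:
move_arm(rows=[{"translation": [-1,4,0],"rot": [0,0,0],"hand": 0},{"translation": [-2,8,0],"rot": [0,0,0],"hand": 0},{"translation": [-3,12,0],"rot": [0,0,0],"hand": 0},{"translation": [-3.5,16,0],"rot": [0,0,0],"hand": 0},{"translation": [-4,20,0],"rot": [0,0,0],"hand": 0},{"translation": [-4.5,24,0],"rot": [0,0,0],"hand": 0},{"translation": [-5,28,0],"rot": [0,0,0],"hand": 0},{"translation": [-5.5,32,0],"rot": [0,0,0],"hand": 0}])

```text
t: 20.42
eef_pos: [0.6131, -0.2274, 0.2317]
ee_rot: [3.142, -0.0, 0.035]
force: [-0.6, -0.1, -0.4]
width: 0.0875
gripper_force: 0.0
```

Call:
move_arm(rows=[{"translation": [-0.4,4,0],"rot": [0,0,0],"hand": 0},{"translation": [-0.4,6.1,0],"rot": [0,0,0],"hand": 0},{"translation": [-0.4,6.1,0],"rot": [0,0,0],"hand": 0},{"translation": [-0.4,6.1,0],"rot": [0,0,0],"hand": 0},{"translation": [-0.4,6.1,0],"rot": [0,0,0],"hand": 0}])

```text
t: 20.83
eef_pos: [0.6112, -0.287, 0.2312]
ee_rot: [-3.141, 0.0, 0.033]
force: [0.6, -0.0, 0.1]
width: 0.0876
gripper_force: 0.0
```

Run:
```python
from h import *
for i in range(2): im,d,P,T=grab("wrist")
print(fitblank(P,"batten",(.611,-.288)),fitcradle(P,(.61,-.286),"cradle_slip"))
s=arm.get_state();e=s["eef_pos"];y=np.degrees(s["ee_rot"][2]);print(e,y,s["width"],s["force"])
go((.611,-.288,.038,2.3))
P=np.load("w5.npy"); P[P[...,1]<-.02]=np.nan; print(fitcradle(P,(.666,.049),"cradle_batten"))
```

```text
('batten', 'c', 0.6106, -0.2888, 'size', 229.5, 32.1, 'ang', 2.4, 'z', np.float64(0.0384)) (array([ 0.6098, -0.2873,  0.0037]), np.float64(0.383), 2114)
[ 0.61133156 -0.28644677  0.23159049] 1.9767375443927746 0.08744875306131654 [-0.68990534 -0.20850177  0.0590132 ]
T [-0.04, 0.15, 19.36] Rz -0.32 rows>= 4.6
(array([ 0.6658,  0.0485, -0.0854]), np.float64(1.757), 6116)
```

Call:
move_arm(rows=[{"translation": [0,0.2,3],"rot": [0,0,-0.4],"hand": 0},{"translation": [0,0.2,7],"rot": [0,0,-0.4],"hand": 0},{"translation": [0,0.2,11],"rot": [0,0,-0.4],"hand": 0},{"translation": [0,0.2,15],"rot": [0,0,-0.4],"hand": 0},{"translation": [0,0.2,18],"rot": [0,0,-0.4],"hand": 0},{"translation": [0,0.2,19.3],"rot": [0,0,-0.4],"hand": 0},{"translation": [0,0.2,19.5],"rot": [0,0,-0.4],"hand": 0},{"translation": [0,0.2,19.5],"rot": [0,0,-0.4],"hand": 0}], squeeze=30)

```text
t: 21.6
eef_pos: [0.6116, -0.2894, 0.0369]
ee_rot: [3.141, 0.0, 0.041]
force: [-0.5, -0.2, 1.2]
width: 0.0877
gripper_force: 0.0
```

Call:
move_arm(rows=[{"translation": [0,0,0],"rot": [0,0,0],"hand": 1},{"translation": [0,0,0],"rot": [0,0,0],"hand": 1},{"translation": [0,0,0],"rot": [0,0,0],"hand": 1},{"translation": [0,0,0],"rot": [0,0,0],"hand": 1},{"translation": [0,0,0],"rot": [0,0,0],"hand": 1},{"translation": [0,0,0],"rot": [0,0,0],"hand": 1},{"translation": [0,0,0],"rot": [0,0,0],"hand": 1},{"translation": [0,0,0],"rot": [0,0,0],"hand": 1}])

```text
t: 22.27
eef_pos: [0.6109, -0.29, 0.0366]
ee_rot: [3.142, -0.0, 0.04]
force: [-0.5, 0.1, -0.5]
width: 0.0396
gripper_force: 0.0
```

Run:
```python
from h import *
s=arm.get_state();e=s["eef_pos"];y=np.degrees(s["ee_rot"][2]);print(e,y,s["width"],s["gripper_force"],s["force"])
go((e[0],e[1],.14,y),(.6658,.0485,.14,-5))
```

```text
[ 0.61085887 -0.29000962  0.03661596] 2.2670374088549994 0.039632645492006055 0.0 [-0.47217782  0.10598469 -0.54539874]
T [0.0, 0.0, -10.34] Rz -0.0 rows>= 2.5
T [6.83, -33.61, -0.0] Rz 7.27 rows>= 8.2
```

Still closing (39.6 mm so far, 32 mm needed), so a few more rows before the lift.

Call:
move_arm(rows=[{"translation": [0,0,0],"rot": [0,0,0],"hand": 1},{"translation": [0,0,0],"rot": [0,0,0],"hand": 1},{"translation": [0,0,0],"rot": [0,0,0],"hand": 1},{"translation": [0,0,0],"rot": [0,0,0],"hand": 1},{"translation": [0,0,0],"rot": [0,0,0],"hand": 1},{"translation": [0,0,-3],"rot": [0,0,0],"hand": 1},{"translation": [0,0,-7],"rot": [0,0,0],"hand": 1},{"translation": [0,0,-10.3],"rot": [0,0,0],"hand": 1}])

```text
t: 22.93
eef_pos: [0.6106, -0.29, 0.1407]
ee_rot: [3.141, 0.001, 0.04]
force: [1.4, -0.7, -0.2]
width: 0.0319
gripper_force: 30.0
```

Call:
move_arm(rows=[{"translation": [0.4,-2,0],"rot": [0,0,0],"hand": 1},{"translation": [1.2,-6,0],"rot": [0,0,1],"hand": 1},{"translation": [2,-10,0],"rot": [0,0,2],"hand": 1},{"translation": [2.8,-14,0],"rot": [0,0,3],"hand": 1},{"translation": [3.6,-18,0],"rot": [0,0,4],"hand": 1},{"translation": [4.4,-22,0],"rot": [0,0,5],"hand": 1},{"translation": [5,-24.5,0],"rot": [0,0,6],"hand": 1},{"translation": [5,-24.5,0],"rot": [0,0,7.2],"hand": 1}])

```text
t: 23.6
eef_pos: [0.6521, -0.0382, 0.1395]
ee_rot: [-3.141, -0.001, -0.082]
force: [0.4, -1.0, -1.3]
width: 0.0318
gripper_force: 30.0
```

Run:
```python
from h import *
for i in range(3): im,d,P,T=grab("wrist")
cv2.imwrite("pics/w6.png",im[...,::-1])
print(fitcradle(P,(.666,.049),"cradle_batten"))
s=arm.get_state();e=s["eef_pos"];y=np.degrees(s["ee_rot"][2]);print(e,y,s["width"],s["gripper_force"],s["force"])
go((.6658,.0485,.14,-5))
```

```text
(array([ 0.6661,  0.0478, -0.0843]), np.float64(2.684), 9523)
[ 0.65091055 -0.04282763  0.13926663] -4.849827736221535 0.03156224675290657 29.999669194221497 [-0.13317064  0.03403686 -0.77434505]
T [0.71, -9.23, -0.07] Rz 0.15 rows>= 2.2
```

View pics/w6.png

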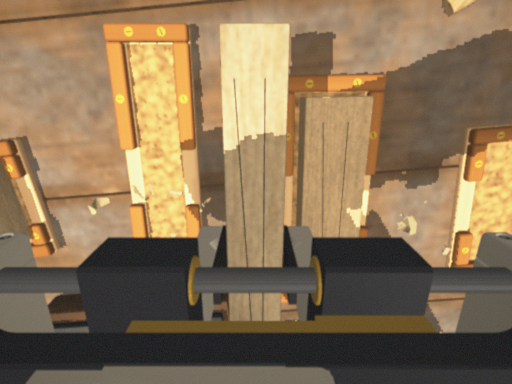

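The wrist view shows the batten held straight at (255,150) and the empty batten cradle at (155,130).

Call:
move_arm(rows=[{"translation": [0.3,-4,0],"rot": [0,0,0],"hand": 1},{"translation": [0.7,-8,0],"rot": [0,0,0],"hand": 1},{"translation": [0.7,-9.2,0],"rot": [0,0,0],"hand": 1},{"translation": [0.7,-9.2,0],"rot": [0,0,0],"hand": 1},{"translation": [0.7,-9.2,3],"rot": [0,0,0],"hand": 1},{"translation": [0.7,-9.2,6],"rot": [0,0,0],"hand": 1},{"translation": [0.7,-9.2,8.5],"rot": [0,0,0],"hand": 1},{"translation": [0.7,-9.2,8.5],"rot": [0,0,0],"hand": 1}])

```text
t: 24.42
eef_pos: [0.6621, 0.0453, 0.049]
ee_rot: [3.139, 0.009, -0.088]
force: [-0.6, -1.7, -2.2]
width: 0.0318
gripper_force: 30.0
```

Run:
```python
from h import *
for i in range(3): im,d,P,T=grab("wrist")
cv2.imwrite("pics/w7.png",im[...,::-1])
s=arm.get_state();e=s["eef_pos"];y=np.degrees(s["ee_rot"][2]);print(e,y,s["width"],s["gripper_force"],s["force"])
go((.6659,.0482,.0275,-4.9))
```

```text
[0.66674988 0.04682257 0.05568661] -4.959360363354046 0.032049124412410694 29.999587833881378 [0.77212996 1.31774885 0.00316025]
T [-0.1, -0.13, 2.82] Rz -0.06 rows>= 0.7
```

View pics/w7.png

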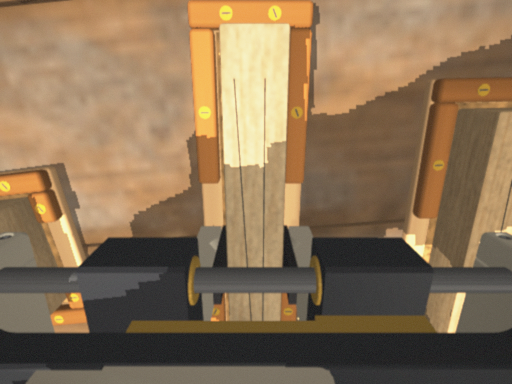

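The wrist view shows the batten at (255,130) over its pocket, slightly right of centre. I'll nudge it 1 mm left while lowering.

Call:
move_arm(rows=[{"translation": [-0.1,-0.1,0],"rot": [0,0,0],"hand": 1},{"translation": [-0.1,-0.1,0.7],"rot": [0,0,0],"hand": 1},{"translation": [-0.1,-0.1,1.3],"rot": [0,0,0],"hand": 1},{"translation": [-0.1,-0.1,1.8],"rot": [0,0,0],"hand": 1},{"translation": [-0.1,-0.1,2.3],"rot": [0,0,0],"hand": 1},{"translation": [-0.1,-0.1,2.7],"rot": [0,0,0],"hand": 1},{"translation": [-0.1,-0.1,2.7],"rot": [0,0,0],"hand": 1},{"translation": [-0.1,-0.1,2.7],"rot": [0,0,0],"hand": 1}])

```text
t: 25.23
eef_pos: [0.665, 0.049, 0.0272]
ee_rot: [3.141, 0.001, -0.086]
force: [-0.0, 0.1, -0.8]
width: 0.0319
gripper_force: 30.0
```

Call:
move_arm(rows=[{"translation": [0,0,0],"rot": [0,0,0],"hand": 0},{"translation": [0,0,0],"rot": [0,0,0],"hand": 0},{"translation": [0,0,0],"rot": [0,0,0],"hand": 0},{"translation": [0,0,0],"rot": [0,0,0],"hand": 0},{"translation": [0,0,0],"rot": [0,0,0],"hand": 0},{"translation": [0,0,0],"rot": [0,0,0],"hand": 0},{"translation": [0,0,-3],"rot": [0,0,0],"hand": 0},{"translation": [0,0,-7],"rot": [0,0,0],"hand": 0}])

```text
t: 25.9
eef_pos: [0.6624, 0.0483, 0.0943]
ee_rot: [3.139, 0.008, -0.087]
force: [-0.1, 0.5, 0.7]
width: 0.0796
gripper_force: 0.0
```

Call:
move_arm(rows=[{"translation": [0,0,-4],"rot": [0,0,0],"hand": 0},{"translation": [0,0,-8],"rot": [0,0,0],"hand": 0},{"translation": [0,0,-12],"rot": [0,0,0],"hand": 0},{"translation": [0,0,-13.5],"rot": [0,0,0],"hand": 0},{"translation": [0,0,-13.5],"rot": [0,0,0],"hand": 0},{"translation": [0,0,-13.5],"rot": [0,0,0],"hand": 0}])

```text
t: 26.4
eef_pos: [0.6655, 0.0492, 0.2343]
ee_rot: [-3.14, -0.003, -0.086]
force: [-0.6, -0.0, -0.8]
width: 0.0878
gripper_force: 0.0
```

Run:
```python
from h import *
for i in range(2): im,d,P,T=grab("wrist")
print(fitblank(P,"batten",(.666,.048),.008))
s=arm.get_state();e=s["eef_pos"];y=np.degrees(s["ee_rot"][2]);print(e,y,s["width"],s["force"])
go((.55,-.04,.23,-48),(.43,-.135,.20,-90))
```

```text
('batten', 'c', 0.6651, 0.0487, 'size', 229.3, 32.0, 'ang', -4.9, 'z', np.float64(0.0284))
[0.66448499 0.04889356 0.23164993] -4.943218285831182 0.08781778570380205 [ 0.41356238 -0.42220029  0.19011069]
T [-10.64, 9.84, 0.16] Rz 43.06 rows>= 6.0
T [-0.97, 15.27, 3.0] Rz 42 rows>= 5.9
```

Batten seated: its top is at 28.4 mm and it is aligned with the cradle. Last is the slip.

Call:
move_arm(rows=[{"translation": [-10.6,9.8,0],"rot": [0,0,43],"hand": 0},{"translation": [-10.6,9.8,0],"rot": [0,0,43],"hand": 0},{"translation": [-10.6,9.8,0],"rot": [0,0,43],"hand": 0},{"translation": [-10.6,9.8,0],"rot": [0,0,43],"hand": 0},{"translation": [-10.6,9.8,0],"rot": [0,0,43],"hand": 0},{"translation": [-10.6,9.8,0],"rot": [0,0,43],"hand": 0},{"translation": [-10.6,9.8,0],"rot": [0,0,43],"hand": 0}], squeeze=25)

```text
t: 27.08
eef_pos: [0.5502, -0.04, 0.2315]
ee_rot: [3.14, 0.001, -0.843]
force: [0.1, 0.8, -0.3]
width: 0.0876
gripper_force: 0.0
```

Call:
move_arm(rows=[{"translation": [-1,15.3,3],"rot": [0,0,42],"hand": 0},{"translation": [-1,15.3,3],"rot": [0,0,42],"hand": 0},{"translation": [-1,15.3,3],"rot": [0,0,42],"hand": 0},{"translation": [-1,15.3,3],"rot": [0,0,42],"hand": 0},{"translation": [-1,15.3,3],"rot": [0,0,42],"hand": 0},{"translation": [-1,15.3,3],"rot": [0,0,42],"hand": 0},{"translation": [-1,15.3,3],"rot": [0,0,42],"hand": 0},{"translation": [-1,15.3,3],"rot": [0,0,42],"hand": 0}])

```text
t: 27.75
eef_pos: [0.4307, -0.1346, 0.202]
ee_rot: [3.14, -0.0, -1.563]
force: [-0.1, 0.3, -0.1]
width: 0.0877
gripper_force: 0.0
```

Run:
```python
from h import *
for i in range(3): im,d,P,T=grab("wrist")
cv2.imwrite("pics/w8.png",im[...,::-1])
print(fitblank(P,"slip",(.43,-.135),.003), fitcradle(P,(.61,-.287),"cradle_slip"))
s=arm.get_state();e=s["eef_pos"];y=np.degrees(s["ee_rot"][2]);print(e,y,s["width"],s["force"])
go((.4305,-.135,.0225,-90))
```

```text
('slip', 'c', 0.439, -0.1355, 'size', 119.6, 66.1, 'ang', -89.6, 'z', np.float64(0.0253)) (array([ 0.609 , -0.2871,  0.0048]), np.float64(0.401), 3248)
[ 0.43096835 -0.13440685  0.20217919] -89.67182670767154 0.08764159474083229 [-0.23122268 -0.22679244 -0.16275985]
T [0.06, 0.05, 17.97] Rz 0.33 rows>= 4.3
```

View pics/w8.png

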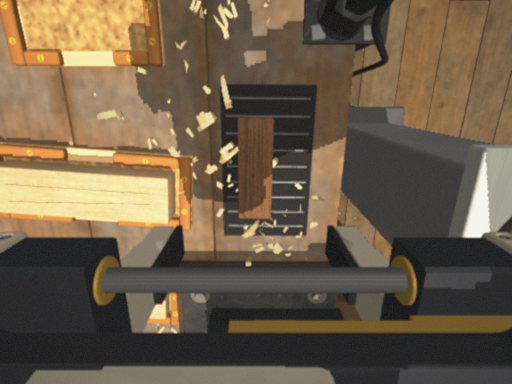

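The wrist view shows the slip at (256,168) on the mat, in line with the jaw centre. The width fit was spoiled by shavings, but the slip is where I released it.

Call:
move_arm(rows=[{"translation": [0,0,3],"rot": [0,0,0.3],"hand": 0},{"translation": [0,0,7],"rot": [0,0,0.3],"hand": 0},{"translation": [0,0,11],"rot": [0,0,0.3],"hand": 0},{"translation": [0,0,15],"rot": [0,0,0.3],"hand": 0},{"translation": [0,0,17],"rot": [0,0,0.3],"hand": 0},{"translation": [0,0,17.8],"rot": [0,0,0.3],"hand": 0},{"translation": [0,0,17.9],"rot": [0,0,0.3],"hand": 0},{"translation": [0,0,17.9],"rot": [0,0,0.3],"hand": 0}])

```text
t: 28.57
eef_pos: [0.4314, -0.1345, 0.0239]
ee_rot: [3.141, -0.0, -1.573]
force: [-0.3, -0.2, 0.8]
width: 0.0879
gripper_force: 0.0
```

Call:
move_arm(rows=[{"translation": [0,0,0],"rot": [0,0,0],"hand": 1},{"translation": [0,0,0],"rot": [0,0,0],"hand": 1},{"translation": [0,0,0],"rot": [0,0,0],"hand": 1},{"translation": [0,0,0],"rot": [0,0,0],"hand": 1},{"translation": [0,0,0],"rot": [0,0,0],"hand": 1},{"translation": [0,0,0],"rot": [0,0,0],"hand": 1},{"translation": [0,0,0],"rot": [0,0,0],"hand": 1},{"translation": [0,0,0],"rot": [0,0,0],"hand": 1}])

```text
t: 29.23
eef_pos: [0.4308, -0.1346, 0.0236]
ee_rot: [-3.142, 0.0, -1.575]
force: [-0.5, 0.7, 0.4]
width: 0.0402
gripper_force: 5.3
```

Call:
move_arm(rows=[{"translation": [0,0,0],"rot": [0,0,0],"hand": 1},{"translation": [0,0,0],"rot": [0,0,0],"hand": 1},{"translation": [0,0,0],"rot": [0,0,0],"hand": 1}])

```text
t: 29.48
eef_pos: [0.4308, -0.1346, 0.0236]
ee_rot: [3.142, -0.0, -1.575]
force: [-0.6, 0.1, 3.5]
width: 0.0398
gripper_force: 25.0
```

Run:
```python
from h import *
s=arm.get_state();e=s["eef_pos"];y=np.degrees(s["ee_rot"][2]);print(e,y,s["width"],s["gripper_force"],s["force"])
go((e[0],e[1],.14,y),(.50,-.19,.14,-45),(.6,-.27,.14,0.2),(.6095,-.2872,.14,.2))
```

```text
[ 0.43080462 -0.13464723  0.02362249] -90.22563850839367 0.03982913820029832 25.000351667404175 [-0.62857082  0.06726578  3.5059517 ]
T [-0.0, 0.0, -11.64] Rz -0.0 rows>= 2.8
T [5.51, -6.94, -0.0] Rz -45.23 rows>= 6.3
T [12.73, -1.41, -0.0] Rz -45.2 rows>= 6.3
T [0.94, 1.72, -0.0] Rz -0.0 rows>= 0.5
```

Call:
move_arm(rows=[{"translation": [0,0,-4],"rot": [0,0,0],"hand": 1},{"translation": [0,0,-8],"rot": [0,0,0],"hand": 1},{"translation": [0,-2,-11.6],"rot": [0,0,-7],"hand": 1},{"translation": [1,-4,-11.6],"rot": [0,0,-14],"hand": 1},{"translation": [3,-6,-11.6],"rot": [0,0,-21],"hand": 1},{"translation": [5.5,-7,-11.6],"rot": [0,0,-28],"hand": 1},{"translation": [5.5,-7,-11.6],"rot": [0,0,-35],"hand": 1},{"translation": [5.5,-7,-11.6],"rot": [0,0,-42],"hand": 1}])

```text
t: 30.15
eef_pos: [0.5007, -0.191, 0.1388]
ee_rot: [3.141, 0.001, -0.838]
force: [-0.2, 0.1, -0.5]
width: 0.0399
gripper_force: 25.0
```

Call:
move_arm(rows=[{"translation": [2,0,0],"rot": [0,0,-7],"hand": 1},{"translation": [5,-0.5,0],"rot": [0,0,-14],"hand": 1},{"translation": [8,-1,0],"rot": [0,0,-21],"hand": 1},{"translation": [11,-1.4,0],"rot": [0,0,-28],"hand": 1},{"translation": [12.7,-1.4,0],"rot": [0,0,-35],"hand": 1},{"translation": [12.7,-1.4,0],"rot": [0,0,-42],"hand": 1},{"translation": [12.7,-1.4,0],"rot": [0,0,-48],"hand": 1},{"translation": [12.7,-1.4,0],"rot": [0,0,-48],"hand": 1}])

```text
t: 30.82
eef_pos: [0.5953, -0.2755, 0.1384]
ee_rot: [-3.141, 0.002, 0.0]
force: [-0.3, 0.3, -1.1]
width: 0.0398
gripper_force: 25.0
```

Run:
```python
from h import *
for i in range(3): im,d,P,T=grab("wrist")
print(fitcradle(P,(.61,-.287),"cradle_slip"))
s=arm.get_state();e=s["eef_pos"];y=np.degrees(s["ee_rot"][2]);print(e,y,s["width"],s["force"])
go((.6095,-.2872,.055,.2))
```

```text
(array([ 0.6098, -0.2872,  0.0035]), np.float64(0.392), 3224)
[ 0.59541819 -0.27514242  0.13930341] -0.43728328319847704 0.03953630245446293 [ 0.50836151  0.66413399 -0.58473175]
T [1.42, 1.19, 8.43] Rz -0.64 rows>= 2.1
```

Call:
move_arm(rows=[{"translation": [1.4,1.2,0],"rot": [0,0,-0.6],"hand": 1},{"translation": [1.4,1.2,0],"rot": [0,0,-0.6],"hand": 1},{"translation": [1.4,1.2,3],"rot": [0,0,-0.6],"hand": 1},{"translation": [1.4,1.2,6],"rot": [0,0,-0.6],"hand": 1},{"translation": [1.4,1.2,8.4],"rot": [0,0,-0.6],"hand": 1},{"translation": [1.4,1.2,8.4],"rot": [0,0,-0.6],"hand": 1},{"translation": [1.4,1.2,8.4],"rot": [0,0,-0.6],"hand": 1}])

```text
t: 31.55
eef_pos: [0.6087, -0.2871, 0.0548]
ee_rot: [-3.141, 0.003, 0.005]
force: [0.8, 0.2, 0.5]
width: 0.0397
gripper_force: 25.0
```

Run:
```python
from h import *
for i in range(2): im,d,P,T=grab("wrist")
cv2.imwrite("pics/w9.png",im[...,::-1])
s=arm.get_state();e=s["eef_pos"];y=np.degrees(s["ee_rot"][2]);print(e,y,s["width"],s["force"])
go((.6096,-.2872,.029,.2))
```

```text
[ 0.61077131 -0.28763941  0.05742262] 0.3564168096948395 0.03973077347566755 [0.46102594 0.05797029 0.93509896]
T [-0.12, -0.04, 2.84] Rz 0.16 rows>= 0.7
```

View pics/w9.png

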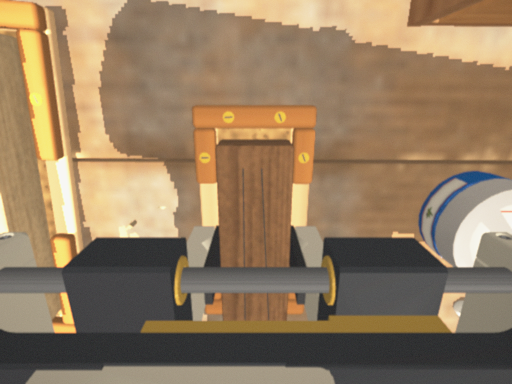

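The wrist view shows the slip at (255,220) centred between its cradle's fences, at (205,155) and (303,155). I'll lower it, release and retreat.

Call:
move_arm(rows=[{"translation": [-0.1,0,0],"rot": [0,0,0],"hand": 1},{"translation": [-0.1,0,0.7],"rot": [0,0,0],"hand": 1},{"translation": [-0.1,0,1.4],"rot": [0,0,0],"hand": 1},{"translation": [-0.1,0,2],"rot": [0,0,0],"hand": 1},{"translation": [-0.1,0,2.5],"rot": [0,0,0],"hand": 1},{"translation": [-0.1,0,2.7],"rot": [0,0,0],"hand": 1},{"translation": [-0.1,0,2.7],"rot": [0,0,0],"hand": 1},{"translation": [-0.1,0,2.7],"rot": [0,0,0],"hand": 1}])

```text
t: 32.32
eef_pos: [0.6083, -0.2874, 0.0286]
ee_rot: [3.142, 0.001, 0.007]
force: [-2.5, 3.1, 4.3]
width: 0.0397
gripper_force: 25.0
```

Call:
move_arm(rows=[{"translation": [0,0,0],"rot": [0,0,0],"hand": 0},{"translation": [0,0,0],"rot": [0,0,0],"hand": 0},{"translation": [0,0,0],"rot": [0,0,0],"hand": 0},{"translation": [0,0,0],"rot": [0,0,0],"hand": 0},{"translation": [0,0,0],"rot": [0,0,0],"hand": 0},{"translation": [0,0,0],"rot": [0,0,0],"hand": 0},{"translation": [0,0,-3],"rot": [0,0,0],"hand": 0},{"translation": [0,0,-7],"rot": [0,0,0],"hand": 0}])

```text
t: 32.98
eef_pos: [0.6059, -0.2867, 0.0952]
ee_rot: [-3.14, 0.008, 0.006]
force: [1.1, -0.1, 0.9]
width: 0.0852
gripper_force: 0.0
```

Call:
move_arm(rows=[{"translation": [0,0,-4],"rot": [0,0,0],"hand": 0},{"translation": [0,0,-8],"rot": [0,0,0],"hand": 0},{"translation": [0,0,-12],"rot": [0,0,0],"hand": 0},{"translation": [0,0,-14],"rot": [0,0,0],"hand": 0},{"translation": [0,0,-14],"rot": [0,0,0],"hand": 0},{"translation": [0,0,-14],"rot": [0,0,0],"hand": 0}])

```text
t: 33.48
eef_pos: [0.6092, -0.2874, 0.2405]
ee_rot: [3.141, -0.004, 0.006]
force: [-0.4, 0.4, -0.5]
width: 0.0878
gripper_force: 0.0
```

Run:
```python
from h import *
for i in range(2): im,d,P,T=grab("wrist")
print(fitblank(P,"slip",(.61,-.287),.008,.07))
im,d,P,T=grab("top");cv2.imwrite("pics/top9.png",im[...,::-1])
print(fitblank(P,"billet",(.628,-.109),.008),fitblank(P,"block",(.6525,.2247),.008),fitblank(P,"batten",(.666,.048),.008))
P0=np.load("top.npy")
for Q in(P0,P): 
    m=(Q[...,2]>.045)&(abs(Q[...,0]-.43)<.07)&(abs(Q[...,1]-.245)<.04); print("tape",Q[m].mean(0).round(4))
print(arm.get_state()["eef_pos"],arm.get_state()["width"])
```

```text
('slip', 'c', 0.6099, -0.2875, 'size', 118.8, 40.0, 'ang', 0.4, 'z', np.float64(0.0304))
('billet', 'c', 0.6309, -0.0897, 'size', 197.3, 15.7, 'ang', -3.9, 'z', np.float64(0.0424)) ('block', 'c', 0.6534, 0.2253, 'size', 84.9, 51.3, 'ang', 2.3, 'z', np.float64(0.0447)) ('batten', 'c', 0.6655, 0.0496, 'size', 230.1, 32.2, 'ang', -4.8, 'z', np.float64(0.0287))
tape [0.4157 0.234  0.0566]
tape [0.4162 0.2342 0.0568]
[ 0.60786262 -0.28707991  0.23704261] 0.08773005920311915
```

View pics/top9.png

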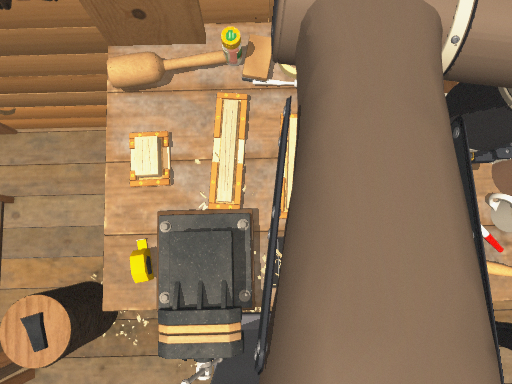

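The top view shows the block at (149,157) and the batten at (229,150) down in their cradles, with the tape unmoved at (141,262). The slip reads 30.4 mm (30 mm expected) from the wrist and the billet's visible part 42.4 mm from the top, so both are seated. Handing in.

```bash
python3 -c "
from station import arm
print(arm.job_done())"
```

```text
the job is handed in; nothing more can be done
None
```

All four blanks now lie flat in their own cradles, the tape measure was not moved, and the job was handed in at about 34 s.

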